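# Dress two gas-injector valves with their coils

### The arm

A 6-joint arm with a two-finger parallel gripper is mounted at the origin on the work surface. World frame = base frame: x ahead of the robot, y to its left, z up, the work surface at z = 0. Lengths are in m, angles in rad, forces in N, time in s.
With the tool pointing down it reaches from about 0.35 to 0.85 m from the base axis. Payload 8.1 kg.
Tool frame: the origin (TCP) lies between the finger pads; the fingertips stand 11 mm ahead of it and the grasp point (between the pads) lies 8 mm behind it (robot.tips_ahead is the distance from the TCP to the fingertips, in m); z points along the fingers, y is the line along which they close (so a half turn about z gives the same grasp; the last joint's range is limited). The gripper opens to 93 mm and grips with 3 to 60 N. Pads are 15 mm wide; open, the fingers measure 128 mm over their backs; the gripper's body (75 mm by 188 mm) begins 65 mm behind the grasp point.
Start: joints at [-1.208, 0.13, 1.488, -0, 1.523, -0.085], TCP at [0.26, -0.541, 0.23] pointing down, gripper open.
Joint ranges: [-2.96, 2.96], [-0.89, 2.26], [0.02, 2.5], [-1.34, 4.48], [0, 2.73], [-2.66, 2.66]. Speed limits (rad/s): [2.39, 2.39, 2.79, 3.14, 3.14, 3.14].

### API

Orientations are given as a rotation vector (axis times angle).
In Python, from plant import robot gives the robot as it stands. The module is installed in compiled form; this text tells all that it offers.
- The arm moves only by the tool move_arm, never from a script. Its argument "deltas" is one flat list of numbers, 7 for each row, row after row: the shift along the tool's x, y, z in m, then the turn, a rotation vector about the tool's x, y, z in rad, then the opening, from 0 (shut) to 1 (fully open). A call has 1 to 12 rows; each row is the pose to reach, as a shift and turn from the pose commanded when the call began, along the tool's axes at that moment; what a row does not reach only later rows make up. A row lasts 1/8 s, in which the tool goes at most 62.5 mm and 10.7 degrees, less where a joint would pass 70% of its speed; a pose out of reach is approached as far as the arm can. A call with a gripper value outside its range is refused whole. The fingers move at their own pace and stop on an object; "squeeze" is the grip in N (left out, the last holds). Time passes only in rows, so rows that repeat a pose let the fingers close. It gives the time, the measured TCP pose, the force, the opening and the grip force at its end, in the units of the state.
- robot.read_state(): the state, without advancing time (a new reading comes with each control period).
- robot.read_camera(name): name is "scene" or "top"; returns (picture, depth): 420x560x3 uint8, red, green, blue; 420x560 float32, m along the optical axis (not along the pixel's ray), 0 where there is no reading.
- robot.camera_model(name): a dict with "K" (3x3 intrinsics, pixels), "R" (3x3) and "t" (3): a world point X has camera coordinates R X + t. Camera axes: x right, y down, z forward; pixel columns grow to the right and rows downward; lengths in m; the calibration is good to about 2 mm. A picture is of the moment at which its call begins. camera_model takes no time and is no camera call.
- robot.close_job(): hands the job in; it is judged then, once.
Trained networks look in the newest picture that a camera, given by its name, has taken for a name from the list of things; names that differ only in an ending like _2 or _b are one class to them, and where a whole thing is asked for, a point or a joint stands for the part that bears it (a point fixed in the world has none). Each returns a list of dicts, best first, with "confidence" (0 to 1); they miss things now and then, are a little off and sometimes report something else, mostly with a low value. They report only what shows in the picture. A call takes as long as a camera call.
- robot.recognise(camera, label): "uv" ([column, row] in pixels, amid what is visible of it).
The state is a dict: "t": time; "q": joint angles; "dq": joint speeds; "joint_torque": joint torques, N m; "tool_pos": TCP position; "orientation": TCP orientation; "force": force on the tool from outside, world axes, zero at the start; "wrist_torque": the same for the moment, N m; "opening": finger opening in m; "gripper_force": force on a finger pad.
Only numpy, scipy, OpenCV 4.12 (cv2) and the standard library are available. Lean on these libraries where they do the work, as an engineer would, in place of code of your own. Each camera call takes 0.05 s, during which the arm holds its last target. There are 200 camera calls.

### The job

Assemble the two injector valves on the bench by slipping the loose parts over their upright guide tubes. On the valve with the long tube (square nest) put first the broad steel ring, then the tall, narrow black coil, then the slim brass nut; on the valve with the short tube (round nest) put the short, wide black coil and then the broad brass nut. Every part must sit flat on the one below it, and leave the loose injector, the screwdriver and the jar where they are.

Things in the scene. Friction and masses are not known exactly. Their poses are not given: they have to be found in the camera images.
- long_valve_seat (a point): Valve body with the LONG guide tube, fixed to the bench on a SQUARE aluminium nest (70 x 70 x 16 mm). The point is the centre of the flat round steel seat (36 mm across, 32 mm above the bench), at the foot of the tube. The tube is steel, upright, 13 mm in diameter, rises 44 mm above the seat, and its top 5 mm taper to 6 mm.
- short_valve_seat (a point): Valve body with the SHORT guide tube, fixed to the bench on a ROUND aluminium nest (70 mm across, 16 mm high). The point is the centre of the flat round steel seat (36 mm across, 32 mm above the bench), at the foot of the tube. The tube is steel, upright, 13 mm in diameter, rises 25 mm above the seat, and its top 5 mm taper to 6 mm.
- flux_ring_center (a point): Broad flat steel flux ring lying on the bench: 56 mm outside, 10 mm thick, 20 mm through-bore, about 0.16 kg. The point is its centre, half-way up (5 mm above its underside). z is the bore axis.
- tall_coil_center (a point): Tall, narrow black plastic solenoid coil, standing upright: 40 mm outside, 28 mm high, 20 mm through-bore, about 0.12 kg. A connector lug (14 mm wide, 12 mm high, at mid-height) sticks out along its own +x to 39 mm from the axis; grip across its own y, clear of the lug. The point is on the bore axis, half-way up (14 mm above its underside).
- short_coil_center (a point): Short, wide black plastic solenoid coil, standing upright: 56 mm outside, 16 mm high, 20 mm through-bore, about 0.11 kg. A connector lug (14 mm wide, 12 mm high, at mid-height) sticks out along its own +x to 47 mm from the axis; grip across its own y, clear of the lug. The point is on the bore axis, half-way up (8 mm above its underside).
- slim_nut_center (a point): Slim tall brass ring nut (smooth bore, it just slips on), standing upright on its wider end: collar 28 mm outside and 15 mm high, above it a neck 25 mm outside, 22 mm high in all, 20 mm through-bore, about 0.05 kg. The point is on the bore axis, half-way up (11 mm above its underside).
- broad_nut_center (a point): Broad low brass ring nut (smooth bore, it just slips on), lying flat: 40 mm outside, 12 mm high, 20 mm through-bore, about 0.07 kg. The point is on the bore axis, half-way up (6 mm above its underside).
- loose_injector: Bystander: a finished injector lying on the bench beyond the valves, about 90 mm long and 24 mm thick. Leave it alone.
- screwdriver: Bystander: a screwdriver lying at the left edge of the work area, pointing away from the robot. Leave it alone.
- oil_jar: Bystander: a small closed jar standing at the right edge of the work area, 50 mm across, 70 mm high. Leave it alone.

How it is judged:
At the end, for the whole second after the job is handed in: Flux ring, tall coil and slim nut (bottom to top) on the long tube, short coil and broad nut (bottom to top) on the short tube: each centred within 6 mm of the tube, at its proper height within 4 mm, level within 0.12 rad, released and at rest (horizontal distance between each of flux_ring_center, tall_coil_center, slim_nut_center and long_valve_seat below 0.006 m and z of flux_ring_center in the frame of long_valve_seat between 0.001 and 0.009 m and angle between each of flux_ring_center, tall_coil_center, slim_nut_center, short_coil_center, broad_nut_center's own z axis and vertical below 0.12 rad and linear speed of each of flux_ring, tall_coil, slim_nut, short_coil, broad_nut below 0.02 m/s and z of tall_coil_center in the frame of long_valve_seat between 0.02 and 0.028 m and z of slim_nut_center in the frame of long_valve_seat between 0.045 and 0.053 m and horizontal distance between each of short_coil_center, broad_nut_center and short_valve_seat below 0.006 m and z of short_coil_center in the frame of short_valve_seat between 0.004 and 0.012 m and z of broad_nut_center in the frame of short_valve_seat between 0.018 and 0.026 m); the robot touches nothing.
It fails at once if the loose injector is moved more than 30 mm (distance of loose_injector from where it was at the start of the episode above 0.03 m).
It fails at once if the screwdriver is moved more than 30 mm (distance of screwdriver from where it was at the start of the episode above 0.03 m).
It fails at once if the jar is moved more than 30 mm (distance of oil_jar from where it was at the start of the episode above 0.03 m).
It also fails if it takes over 106 s, if anything falls off the work surface, if the arm or the gripper's body presses on something with over 40 N, if the wrist force passes 120 N, or if a joint passes its speed limit or range.

## Working session

There is one attempt and no reset: what is moved stays moved. The work goes in short steps, Python scripts to look and compute and a tool call to move; the robot and the scene stay as the last step left them, time stands still between calls to the robot, and variables do not carry over. Pictures are saved under pics/ and viewed, at most 14 in all, crops included, and the job is handed in when it is done.

Besides the shell and the picture viewer there is one more tool, called after "Emit:" in YAML: its name, and indented under it one key for each argument. move_arm: Moves the arm, as the interface text tells. Its arguments: {"type":"object","properties":{"deltas":{"type":"array","items":{"type":"number"}},"squeeze":{"type":"number"}},"required":["deltas"]}

```bash
mkdir -p pics; cat > h.py <<'E'
import numpy as np, cv2
from plant import robot
def save(cam,name):
    p,d=robot.read_camera(cam); cv2.imwrite(f'pics/{name}.png',p[:,:,::-1]); return p,d
def cloud(cam,d):
    m=robot.camera_model(cam);K,R,t=map(np.array,(m['K'],m['R'],m['t']))
    v,u=np.mgrid[:d.shape[0],:d.shape[1]]
    c=np.stack([(u-K[0,2])/K[0,0]*d,(v-K[1,2])/K[1,1]*d,d],-1)
    return (c-t)@R
E
python3 - <<'E'
from h import *
for c in('top','scene'):
    p,d=save(c,c+'0');P=cloud(c,d);m=robot.camera_model(c)
    print(c,np.round(-np.array(m['R']).T@m['t'],3),np.round(m['K'][0][0]))
    np.savez(f'{c}0.npz',p=p,d=d,P=P)
    for l in 'long_valve_seat short_valve_seat flux_ring_center tall_coil_center short_coil_center slim_nut_center broad_nut_center loose_injector screwdriver oil_jar'.split():
        for r in robot.recognise(c,l)[:2]:
            u,v=np.round(r['uv']).astype(int)
            print(l,u,v,round(r['confidence'],2),np.round(P[v,u],3))
s=robot.read_state();print(s['t'],s['tool_pos'],s['orientation'],s['opening'])
E
```

```text
top [ 4.79e-01 -1.00e-03  1.73e+00] 530.0
long_valve_seat 255 196 0.65 [0.595 0.086 0.072]
short_valve_seat 315 202 0.92 [ 0.583 -0.104  0.056]
flux_ring_center 366 253 0.56 [ 0.426 -0.275  0.015]
tall_coil_center 195 198 0.69 [0.587 0.284 0.01 ]
short_coil_center 201 247 0.56 [0.428 0.259 0.003]
broad_nut_center 284 249 0.47 [ 0.43  -0.011 -0.002]
screwdriver 149 232 0.73 [0.472 0.427 0.016]
oil_jar 425 234 0.75 [ 0.492 -0.448  0.071]
oil_jar 286 248 0.46 [ 0.434 -0.017  0.007]
scene [ 1.105 -0.33   1.014] 466.0
long_valve_seat 308 195 0.58 [0.612 0.083 0.03 ]
short_valve_seat 240 227 0.67 [ 0.595 -0.107  0.031]
flux_ring_center 146 220 0.59 [ 0.427 -0.284 -0.002]
tall_coil_center 357 157 0.53 [0.587 0.262 0.028]
short_coil_center 318 124 0.59 [0.428 0.252 0.017]
slim_nut_center 184 260 0.51 [ 0.581 -0.258  0.002]
broad_nut_center 238 168 0.45 [ 0.42  -0.009 -0.001]
loose_injector 307 266 0.82 [ 0.767 -0.032  0.025]
screwdriver 379 108 0.89 [0.485 0.426 0.027]
screwdriver 143 220 0.28 [ 0.427 -0.291  0.005]
1.1 [ 0.25982331 -0.54083112  0.22967703] [3.06314822e+00 6.97591915e-01 3.25777163e-05] 0.09327541641435655
```

View pics/top0.png

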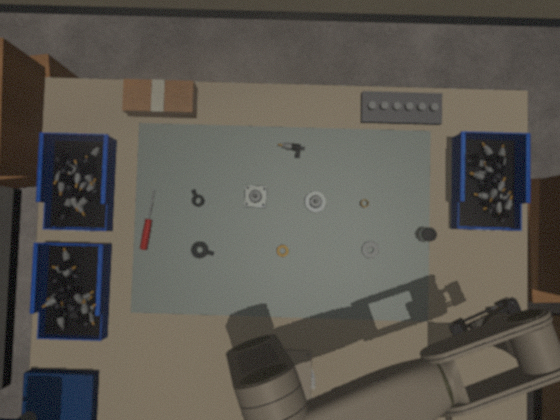

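View pics/scene0.png

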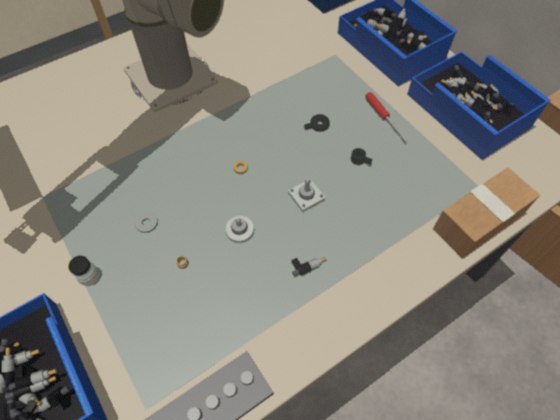

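```bash
cat >> h.py <<'E'
def topix(cam,X):
    m=robot.camera_model(cam);c=np.array(m['R'])@X+m['t'];p=np.array(m['K'])@c;return p[:2]/p[2]
def atz(cam,uv,z):
    m=robot.camera_model(cam);K,R,t=map(np.array,(m['K'],m['R'],m['t']))
    o=-R.T@t;r=R.T@np.linalg.inv(K)@np.array([uv[0],uv[1],1]);return o+r*(z-o[2])/r[2]
E
cat > m.py <<'E'
from h import *
O=dict(long=(255,196,.016),short=(315,202,.016),ring=(370,250,.005),tall=(198,200,.014),scoil=(200,250,.008),slim=(364,203,.011),broad=(282,250,.006))
p=np.load('top0.npz')['p'];til=[]
P=np.load('top0.npz')['P']
lab=cv2.cvtColor(p,cv2.COLOR_RGB2LAB).astype(float)
for n,(u,v,z) in O.items():
    w=20;sl=np.s_[v-w:v+w,u-w:u+w]
    c=lab[sl];bg=np.median(c.reshape(-1,3),0);D=np.linalg.norm(c-bg,axis=2)
    D8=cv2.resize(D,None,fx=8,fy=8,interpolation=cv2.INTER_CUBIC)
    M=(D8>max(14,.35*np.percentile(D,98))).astype(np.uint8)
    cs,_=cv2.findContours(M,cv2.RETR_EXTERNAL,cv2.CHAIN_APPROX_NONE)
    k=max(cs,key=cv2.contourArea);(a,b),r=cv2.minEnclosingCircle(k)
    mm=cv2.moments(k);a2,b2=mm['m10']/mm['m00'],mm['m01']/mm['m00']
    f=lambda a,b:(u-w+(a+.5)/8-.5,v-w+(b+.5)/8-.5)
    # largest inscribed circle
    F=np.zeros_like(M);cv2.drawContours(F,[k],-1,1,-1);dt=cv2.distanceTransform(F,cv2.DIST_L2,5);y,x=np.argwhere(dt>dt.max()-.6).mean(0)
    g=lambda q:np.round(atz('top',q,z)[:2],4)
    print(n,'encl',g(f(a,b)),round(r/8*3.2,1),'cent',g(f(a2,b2)),'insc',g(f(x,y)),round(dt.max()/8*3.2,1),f(x,y))
    im=cv2.resize(p[sl][:,:,::-1],None,fx=8,fy=8,interpolation=cv2.INTER_CUBIC);cv2.drawContours(im,[k],-1,(0,255,0),1);cv2.circle(im,(int(x),int(y)),3,(0,0,255),-1)
    im=np.clip(im.astype(float)*1.5,0,255).astype(np.uint8)
    til.append(cv2.resize(im,(200,200)))
til.append(np.zeros_like(til[0]))
cv2.imwrite('pics/mont.png',np.vstack([np.hstack(til[:4]),np.hstack(til[4:])]))
E
python3 m.py
```

```text
long encl [0.5993 0.0866] 37.6 cent [0.5985 0.0871] insc [0.5983 0.0875] 30.2 (np.float64(255.28125), np.float64(196.09375))
short encl [ 0.5876 -0.1071] 32.7 cent [ 0.5877 -0.1073] insc [ 0.5873 -0.1072] 30.3 (np.float64(315.2875), np.float64(201.2875))
ring encl [ 0.4367 -0.2927] 10.4 cent [ 0.4359 -0.2959] insc [ 0.4362 -0.2968] 3.4 (np.float64(372.3942307692308), np.float64(249.83173076923077))
tall encl [0.5879 0.2791] 30.6 cent [0.5843 0.2767] insc [0.5797 0.274 ] 19.8 (np.float64(197.72916666666666), np.float64(200.125))
scoil encl [0.4163 0.2546] 38.2 cent [0.4196 0.2602] insc [0.4204 0.2639] 27.2 (np.float64(199.1875), np.float64(249.3875))
slim encl [ 0.5879 -0.264 ] 17.0 cent [ 0.587  -0.2639] insc [ 0.5865 -0.263 ] 12.5 (np.float64(363.24107142857144), np.float64(203.09821428571428))
broad encl [ 0.4256 -0.0037] 20.9 cent [ 0.4258 -0.0037] insc [ 0.4257 -0.0042] 18.0 (np.float64(281.9625), np.float64(250.2875))
```

View pics/mont.png

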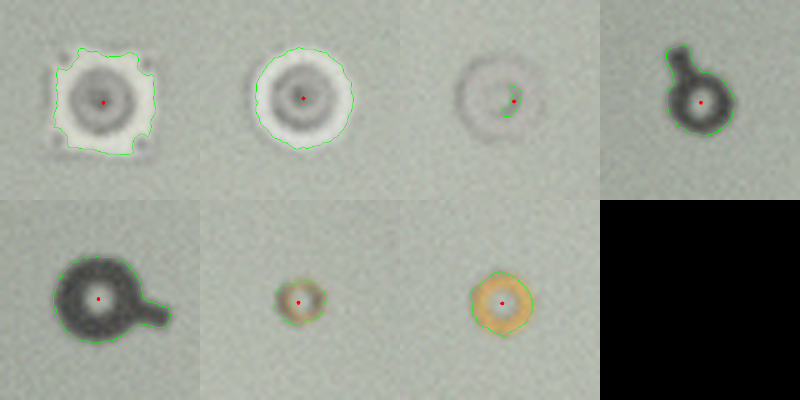

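```bash
cat > s.py <<'E'
from h import *
p=np.load('top0.npz')['p'];g=cv2.cvtColor(p,cv2.COLOR_RGB2GRAY)
for n,u,v,r,z in(('ring',370,250,28,.01),('long',255,196,18,.032),('short',315,202,18,.032)):
    w=20;c=cv2.resize(g[v-w:v+w,u-w:u+w],None,fx=8,fy=8,interpolation=cv2.INTER_CUBIC);R=r/3.2*8
    h=cv2.HoughCircles(cv2.GaussianBlur(c,(0,0),4),cv2.HOUGH_GRADIENT_ALT,2,20,param1=20,param2=.3,minRadius=int(.8*R),maxRadius=int(1.25*R))
    if h is not None:
        for a,b,q in h[0][:,:3]: print(n,round(q/8*3.2,1),np.round(atz('top',(u-w+(a+.5)/8-.5,v-w+(b+.5)/8-.5),z),4))
s=np.load('scene0.npz')['p'][:,:,::-1];til=[]
for n,X in dict(long=(.598,.087,.076),short=(.587,-.107,.057),ring=(.430,-.289,.010),tall=(.5797,.274,.028),scoil=(.4204,.2639,.016),slim=(.5865,-.263,.022),broad=(.4257,-.004,.012)).items():
    q=topix('scene',np.array(X));u,v=np.round(q).astype(int);w=20
    im=cv2.resize(s[v-w:v+w,u-w:u+w],(200,200),interpolation=cv2.INTER_CUBIC)
    rs=[.010] if n not in('long','short') else [.003]
    if n in('long','short'): pts=[(X,.003),((X[0],X[1],.032),.018)]
    else: pts=[(X,.010),(X,dict(ring=.028,tall=.02,scoil=.028,slim=.0125,broad=.02)[n])]
    for C,r in pts:
        c=np.array([(topix('scene',np.array(C)+[r*np.cos(t),r*np.sin(t),0])-[u-w,v-w]+.5)*5 for t in np.linspace(0,6.28,40)])
        cv2.polylines(im,[c.astype(np.int32)],True,(0,0,255),1)
    til.append(im)
til.append(np.zeros_like(im))
cv2.imwrite('pics/ms.png',np.clip(np.vstack([np.hstack(til[:4]),np.hstack(til[4:])])*1.3,0,255))
E
python3 s.py
```

```text
[ WARN:0@0.561] global loadsave.cpp:1063 imwrite_ Unsupported depth image for selected encoder is fallbacked to CV_8U.
```

View pics/ms.png

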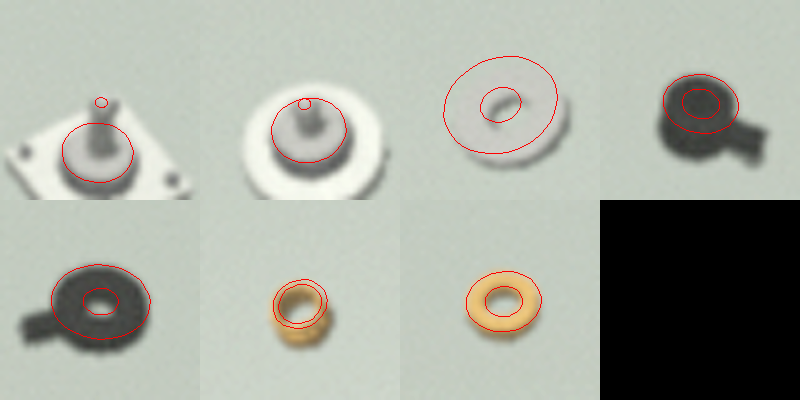

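```bash
cat >> h.py <<'E'
from scipy.spatial.transform import Rotation as Ro
def go(x,y,z,yaw):
    s=robot.read_state();R=Ro.from_rotvec(s['orientation'])
    T=Ro.from_euler('z',yaw)*Ro.from_euler('x',np.pi)
    print('t',round(s['t'],2),'shift',np.round(R.inv().apply(np.array([x,y,z])-s['tool_pos']),4),'turn',np.round((R.inv()*T).as_rotvec(),4),'open',round(s['opening'],4))
E
python3 -c "
from h import *
go(.431,-.288,.08,0)"
```

```text
t 1.1 shift [ 0.2638 -0.1538  0.1497] turn [ 0.     -0.      0.4478] open 0.0933
```

Emit:
move_arm:
  deltas: [0.1,-0.06,0.05,0,0,0.15,1,0.2638,-0.1538,0.1,0,0,0.3,1,0.2638,-0.1538,0.13,0,0,0.4478,1,0.2638,-0.1538,0.15,0,0,0.4478,1,0.2638,-0.1538,0.15,0,0,0.4478,1,0.2638,-0.1538,0.15,0,0,0.4478,1,0.2638,-0.1538,0.15,0,0,0.4478,1,0.2638,-0.1538,0.15,0,0,0.4478,1,0.2638,-0.1538,0.15,0,0,0.4478,1]
  squeeze: 25

```text
t: 2.22
tool_pos: [0.4311, -0.2896, 0.0808]
orientation: [3.14, -0.002, 0.002]
force: [-0.7, -0.5, -0.2]
opening: 0.0932
gripper_force: 0.0
```

```bash
python3 -c "
from h import *
go(.431,-.288,.0145,0)"
```

```text
t 2.23 shift [-0.0002 -0.0016  0.0663] turn [ 0.0015 -0.0014 -0.0014] open 0.0932
```

Emit:
move_arm:
  deltas: [0,0,0.035,0,0,0,1,0,0,0.055,0,0,0,1,0,0,0.066,0,0,0,1,0,0,0.066,0,0,0,1,0,0,0.066,0,0,0,0.5,0,0,0.066,0,0,0,0.3,0,0,0.066,0,0,0,0.3,0,0,0.066,0,0,0,0.3,0,0,0.066,0,0,0,0.3,0,0,0.066,0,0,0,0.3]

```text
t: 3.48
tool_pos: [0.4312, -0.2882, 0.0139]
orientation: [3.141, 0.0, 0.001]
force: [-1.0, 0.2, 3.6]
opening: 0.0552
gripper_force: 25.0
```

Emit:
move_arm:
  deltas: [0,0,-0.04,0,0,0,0.3,0,0,-0.1,0,0,0,0.3,0.02,-0.05,-0.1,0,0,0,0.3,0.045,-0.1,-0.1,0,0,0,0.3,0.07,-0.155,-0.1,0,0,0,0.3,0.095,-0.21,-0.1,0,0,0,0.3,0.12,-0.265,-0.1,0,0,0,0.3,0.143,-0.32,-0.1,0,0,0,0.3,0.16,-0.36,-0.1,0,0,0,0.3,0.167,-0.376,-0.1,0,0,0,0.3,0.167,-0.376,-0.1,0,0,0,0.3,0.167,-0.376,-0.1,0,0,0,0.3]

```text
t: 4.97
tool_pos: [0.5975, 0.0867, 0.1132]
orientation: [3.141, -0.002, -0.002]
force: [-0.0, -0.1, -1.3]
opening: 0.0555
gripper_force: 25.0
```

```bash
python3 - <<'E'
from h import *
go(.598,.088,.114,0)
s=robot.read_state();T=s['tool_pos']
til=[]
for c in('top','scene'):
    p,d=robot.read_camera(c);np.savez(f'{c}1.npz',p=p,d=d)
    q=topix(c,np.array([.598,.088,.09]));u,v=np.round(q).astype(int);w=30
    im=cv2.resize(p[v-w:v+w,u-w:u+w,::-1],(400,400),interpolation=cv2.INTER_CUBIC)
    for C,r in(((T[0],T[1],T[2]-.004),.028),((T[0],T[1],T[2]-.014),.028),((T[0],T[1],T[2]-.004),.01),((.598,.088,.076),.003),((.598,.088,.032),.018)):
        k=np.array([(topix(c,np.array(C)+[r*np.cos(t),r*np.sin(t),0])-[u-w,v-w]+.5)*400/60 for t in np.linspace(0,6.28,40)])
        cv2.polylines(im,[k.astype(np.int32)],True,(0,0,255),1)
    til.append(im)
cv2.imwrite('pics/c1.png',np.hstack(til))
E
```

```text
t 4.97 shift [ 0.0005 -0.0013 -0.0008] turn [ 0.0006  0.001  -0.001 ] open 0.0555
```

View pics/c1.png

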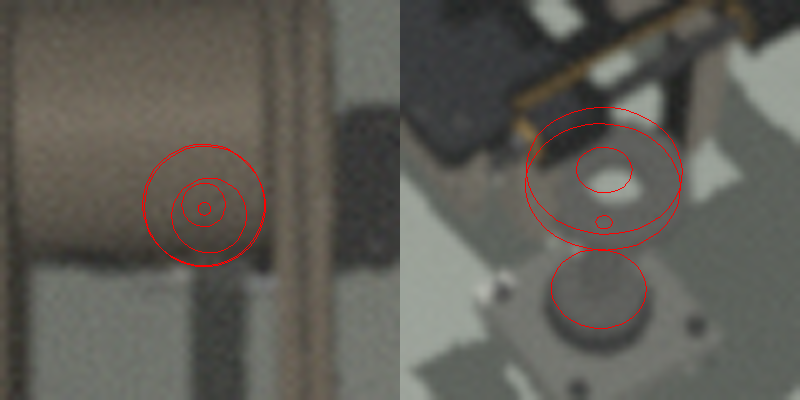

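Emit:
move_arm:
  deltas: [-0.001,0,0.02,0,0,0,0.3,-0.001,0,0.03,0,0,0,0.3,-0.001,0,0.037,0,0,0,0.3,-0.001,0,0.044,0,0,0,0.3,-0.001,0,0.044,0,0,0,0.3,-0.001,0,0.044,0,0,0,0.3]

```text
t: 5.82
tool_pos: [0.5962, 0.0881, 0.0691]
orientation: [3.141, 0.0, -0.003]
force: [-3.8, -0.1, -4.4]
opening: 0.0557
gripper_force: 25.0
```

Emit:
move_arm:
  deltas: [-0.002,0,0,0,0,0,0.3,-0.0035,0,0,0,0,0,0.3,-0.0035,0,0,0,0,0,0.3,-0.0035,0,0,0,0,0,0.3]

```text
t: 6.32
tool_pos: [0.5939, 0.088, 0.07]
orientation: [-3.141, 0.0, -0.001]
force: [-0.8, -0.6, -1.7]
opening: 0.0558
gripper_force: 25.0
```

Emit:
move_arm:
  deltas: [0,0,0.01,0,0,0,0.3,0,0,0.018,0,0,0,0.3,0,0,0.023,0,0,0,0.3,0,0,0.023,0,0,0,0.3,0,0,0.023,0,0,0,0.3]

```text
t: 6.95
tool_pos: [0.5934, 0.088, 0.0464]
orientation: [3.142, -0.0, -0.0]
force: [0.7, -0.1, -1.4]
opening: 0.0555
gripper_force: 25.0
```

Emit:
move_arm:
  deltas: [0,0,0,0,0,0,0.7,0,0,0,0,0,0,0.85,0,0,0,0,0,0,0.85,0,0,-0.01,0,0,0,1,0,0,-0.06,0,0,0,1,0,0,-0.06,0,0,0,1,0,0,-0.06,0,0,0,1]

```text
t: 7.82
tool_pos: [0.5938, 0.0881, 0.1073]
orientation: [-3.142, -0.0, -0.002]
force: [-0.9, 0.4, -0.4]
opening: 0.093
gripper_force: 0.0
```

```bash
python3 -c "
from h import *
go(.580,.274,.108,.424)"
```

```text
t 7.83 shift [-0.0138 -0.1859 -0.0007] turn [ 2.00e-04 -1.20e-03 -4.24e-01] open 0.093
```

Emit:
move_arm:
  deltas: [-0.003,-0.04,0,0,0,-0.13,1,-0.008,-0.1,0,0,0,-0.27,1,-0.0138,-0.15,0,0,0,-0.424,1,-0.0138,-0.186,0,0,0,-0.424,1,-0.0138,-0.186,0,0,0,-0.424,1,-0.0138,-0.186,0,0,0,-0.424,1,-0.0138,-0.186,0,0,0,-0.424,1]

```text
t: 8.7
tool_pos: [0.5796, 0.2726, 0.1061]
orientation: [3.071, 0.659, -0.002]
force: [0.6, 0.6, 0.0]
opening: 0.093
gripper_force: 0.0
```

```bash
cat > chk.py <<'E'
from h import *
import sys
def chk(name,items,w=30):
    til=[]
    T=robot.read_state()['tool_pos']
    for c,ctr,circ in items:
        p,d=robot.read_camera(c)
        u,v=np.round(topix(c,np.array(ctr))).astype(int);u=min(max(u,w),559-w);v=min(max(v,w),419-w)
        im=cv2.resize(p[v-w:v+w,u-w:u+w,::-1],(400,400),interpolation=cv2.INTER_CUBIC)
        for x,y,z,r in circ:
            k=np.array([(topix(c,np.array([x+r*np.cos(t),y+r*np.sin(t),z]))-[u-w,v-w]+.5)*200/w for t in np.linspace(0,6.28,40)])
            cv2.polylines(im,[k.astype(np.int32)],True,(0,0,255),1)
        til.append(im)
    cv2.imwrite(f'pics/{name}.png',np.hstack(til))
E
python3 -c "
from chk import *
chk('c2',[('scene',(.595,.088,.04),[(.594,.088,.042,.028),(.594,.088,.076,.003)]),('scene',(.58,.274,.03),[(.58,.274,.028,.02)])])
go(.580,.274,.03,.424)"
```

```text
t 8.8 shift [ 0.0006 -0.001   0.0765] turn [ 0.      0.0003 -0.0016] open 0.0932
```

View pics/c2.png

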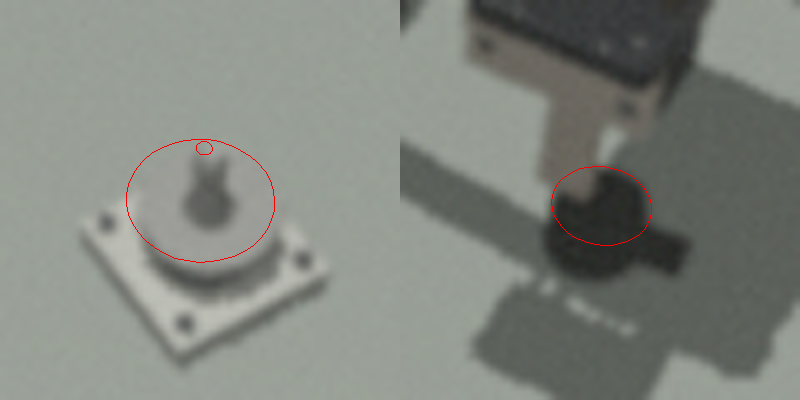

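Emit:
move_arm:
  deltas: [0,0,0.05,0,0,0,1,0,0,0.08,0,0,0,1,0,0,0.0905,0,0,0,1,0,0,0.0905,0,0,0,0.6,0,0,0.0905,0,0,0,0.4,0,0,0.0905,0,0,0,0.2,0,0,0.0905,0,0,0,0.2,0,0,0.0905,0,0,0,0.2,0,0,0.0905,0,0,0,0.2]

```text
t: 9.93
tool_pos: [0.5798, 0.2741, 0.0163]
orientation: [3.071, 0.661, 0.0]
force: [-0.9, -0.6, 1.4]
opening: 0.0397
gripper_force: 25.0
```

```bash
python3 -c "
from h import *
go(.597,.088,.112,0)"
```

```text
t 9.93 shift [-0.0608  0.1767 -0.0957] turn [ 0.00e+00 -2.00e-04  4.24e-01] open 0.0397
```

Emit:
move_arm:
  deltas: [0,0,-0.05,0,0,0,0.2,0,0,-0.0957,0,0,0,0.2,-0.012,0.035,-0.0957,0,0,0.1,0.2,-0.03,0.09,-0.0957,0,0,0.22,0.2,-0.047,0.14,-0.0957,0,0,0.34,0.2,-0.057,0.168,-0.0957,0,0,0.4,0.2,-0.0608,0.1767,-0.0957,0,0,0.424,0.2,-0.0608,0.1767,-0.0957,0,0,0.424,0.2,-0.0608,0.1767,-0.0957,0,0,0.424,0.2]

```text
t: 11.05
tool_pos: [0.5968, 0.0893, 0.1117]
orientation: [-3.141, -0.003, 0.0]
force: [-1.0, 0.1, -0.6]
opening: 0.0398
gripper_force: 25.0
```

Emit:
move_arm:
  deltas: [0,0,0.015,0,0,0,0.2,0,0,0.022,0,0,0,0.2,0,0,0.028,0,0,0,0.2,0,0,0.032,0,0,0,0.2,0,0,0.032,0,0,0,0.2,0,0,0.032,0,0,0,0.2]

```text
t: 11.8
tool_pos: [0.5973, 0.0879, 0.0802]
orientation: [-3.142, 0.0, -0.001]
force: [0.4, -0.4, -1.4]
opening: 0.0398
gripper_force: 25.0
```

Emit:
move_arm:
  deltas: [0,0,0.01,0,0,0,0.2,0,0,0.017,0,0,0,0.2,0,0,0.021,0,0,0,0.2,0,0,0.021,0,0,0,0.2,0,0,0.021,0,0,0,0.2]

```text
t: 12.42
tool_pos: [0.597, 0.088, 0.0587]
orientation: [-3.142, -0.0, 0.0]
force: [-0.3, -0.4, -1.2]
opening: 0.0397
gripper_force: 25.0
```

Emit:
move_arm:
  deltas: [0,0,0,0,0,0,0.55,0,0,0,0,0,0,0.7,0,0,0,0,0,0,0.8,0,0,-0.01,0,0,0,1,0,0,-0.06,0,0,0,1,-0.001,0.05,-0.065,0,0,0,1,-0.003,0.11,-0.065,0,0,0,1,-0.005,0.17,-0.065,0,0,0,1,-0.007,0.23,-0.065,0,0,0,1,-0.009,0.29,-0.065,0,0,0,1,-0.01,0.34,-0.05,0,0,0,1,-0.01,0.3515,-0.03,0,0,0,1]

```text
t: 13.92
tool_pos: [0.5873, -0.2674, 0.09]
orientation: [3.14, -0.006, 0.004]
force: [0.3, 0.8, -0.2]
opening: 0.093
gripper_force: 0.0
```

```bash
python3 -c "
from chk import *
chk('c3',[('scene',(.595,.088,.04),[(.597,.088,.042,.028),(.597,.088,.070,.02),(.597,.088,.076,.003)]),('scene',(.587,-.2635,.02),[(.587,-.2635,.022,.0125),(.587,-.2635,.022,.01)])])
go(.587,-.2635,.014,0)"
```

```text
t 14.03 shift [ 0.0022 -0.0001  0.0721] turn [-0.0022  0.0039 -0.0021] open 0.093
```

View pics/c3.png

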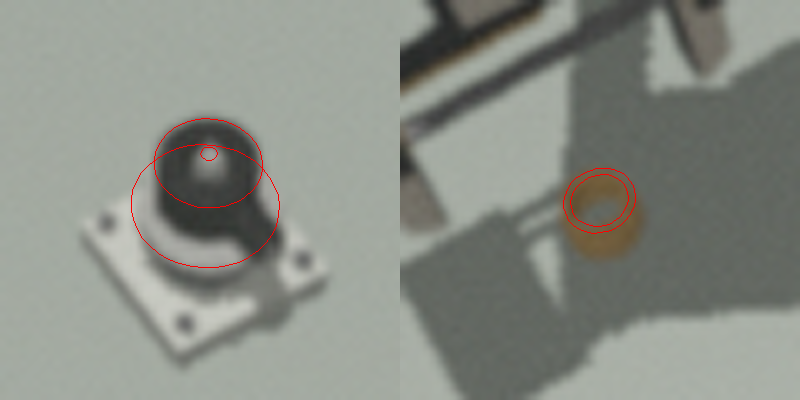

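Emit:
move_arm:
  deltas: [0,0,0.02,0,0,0,1,0,0,0.05,0,0,0,1,0,0,0.07,0,0,0,1,0,0,0.0745,0,0,0,0.8,0,0,0.0745,0,0,0,0.5,0,0,0.0745,0,0,0,0.3,0,0,0.0745,0,0,0,0.1,0,0,0.0745,0,0,0,0.1,0,0,0.0745,0,0,0,0.1,0,0,0.0745,0,0,0,0.1]
  squeeze: 20

```text
t: 15.28
tool_pos: [0.587, -0.2637, 0.0145]
orientation: [3.141, -0.0, 0.0]
force: [0.1, -1.0, 1.6]
opening: 0.028
gripper_force: 20.4
```

```bash
python3 -c "
from h import *
go(.597,.088,.107,0)"
```

```text
t 15.28 shift [ 0.01   -0.3517 -0.0926] turn [ 0.0002 -0.0002 -0.0001] open 0.028
```

Emit:
move_arm:
  deltas: [0,0,-0.04,0,0,0,0.1,0,0,-0.09,0,0,0,0.1,0.001,-0.05,-0.0925,0,0,0,0.1,0.003,-0.105,-0.0925,0,0,0,0.1,0.005,-0.16,-0.0925,0,0,0,0.1,0.006,-0.215,-0.0925,0,0,0,0.1,0.008,-0.27,-0.0925,0,0,0,0.1,0.009,-0.32,-0.0925,0,0,0,0.1,0.01,-0.345,-0.0925,0,0,0,0.1,0.01,-0.3517,-0.0925,0,0,0,0.1,0.01,-0.3517,-0.0925,0,0,0,0.1,0.01,-0.3517,-0.0925,0,0,0,0.1]

```text
t: 16.77
tool_pos: [0.597, 0.0868, 0.1067]
orientation: [3.141, -0.002, -0.0]
force: [-1.2, 0.3, -0.2]
opening: 0.0275
gripper_force: 20.0
```

Emit:
move_arm:
  deltas: [0,0,0.008,0,0,0,0.1,0,0,0.012,0,0,0,0.1,0,0,0.016,0,0,0,0.1,0,0,0.019,0,0,0,0.1,0,0,0.0215,0,0,0,0.1,0,0,0.0215,0,0,0,0.1,0,0,0.0215,0,0,0,0.1]

```text
t: 17.65
tool_pos: [0.5971, 0.0882, 0.0855]
orientation: [-3.142, -0.0, -0.0]
force: [-0.3, 0.0, -0.3]
opening: 0.0275
gripper_force: 20.0
```

Emit:
move_arm:
  deltas: [0,0,0,0,0,0,0.4,0,0,0,0,0,0,0.5,0,0,0,0,0,0,0.6,0,0,0,0,0,0,0.7,0,0,-0.02,0,0,0,1,0,0,-0.045,0,0,0,1,0,0,-0.045,0,0,0,1]

```text
t: 18.52
tool_pos: [0.5994, 0.0883, 0.1344]
orientation: [-3.141, -0.0, -0.01]
force: [0.9, 0.2, -0.3]
opening: 0.0896
gripper_force: 0.0
```

```bash
python3 -c "
from h import *
go(.4204,.264,.08,1.309)"
```

```text
t 18.52 shift [-0.1793 -0.1757  0.0533] turn [ 0.0038 -0.0057 -1.309 ] open 0.0896
```

Emit:
move_arm:
  deltas: [-0.02,-0.02,0,0,0,-0.15,1,-0.045,-0.045,0,0,0,-0.3,1,-0.07,-0.07,0,0,0,-0.46,1,-0.1,-0.1,0,0,0,-0.62,1,-0.13,-0.13,0,0,0,-0.78,1,-0.155,-0.155,0,0,0,-0.94,1,-0.17,-0.17,0.02,0,0,-1.1,1,-0.1766,-0.176,0.05,0,0,-1.25,1,-0.1766,-0.176,0.05,0,0,-1.309,1,-0.1766,-0.176,0.05,0,0,-1.309,1,-0.1766,-0.176,0.05,0,0,-1.309,1]

```text
t: 19.9
tool_pos: [0.4207, 0.2642, 0.0807]
orientation: [2.494, 1.91, 0.001]
force: [-0.4, 0.6, 0.2]
opening: 0.0931
gripper_force: 0.0
```

```bash
python3 -c "
from chk import *
chk('c4',[('scene',(.595,.088,.06),[(.597,.088,.092,.0125),(.597,.088,.070,.02),(.597,.088,.076,.003)]),('scene',(.4204,.264,.02),[(.4204,.264,.016,.028),(.4204,.264,.016,.01)])])
go(.4204,.264,.016,1.309)"
```

```text
t 20.0 shift [-0.0004 -0.0005  0.0648] turn [ 0.0007 -0.0006 -0.0013] open 0.0928
```

View pics/c4.png

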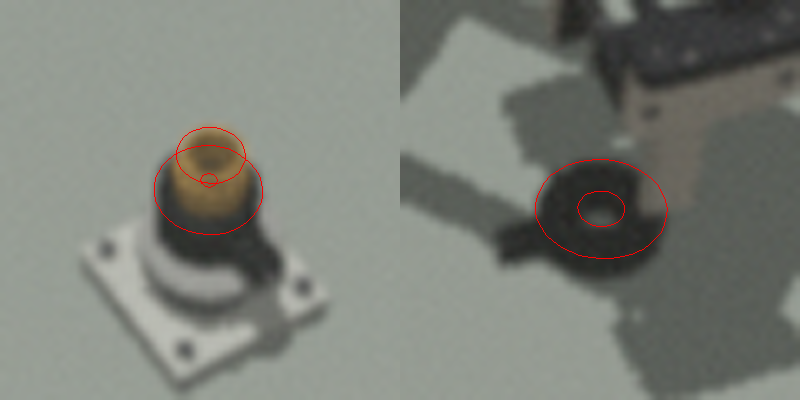

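Emit:
move_arm:
  deltas: [0,0,0.03,0,0,0,1,0,0,0.055,0,0,0,1,0,0,0.065,0,0,0,1,0,0,0.065,0,0,0,0.7,0,0,0.065,0,0,0,0.5,0,0,0.065,0,0,0,0.3,0,0,0.065,0,0,0,0.3,0,0,0.065,0,0,0,0.3,0,0,0.065,0,0,0,0.3]
  squeeze: 25

```text
t: 21.12
tool_pos: [0.4208, 0.2644, 0.016]
orientation: [2.492, 1.912, 0.001]
force: [-1.6, 0.2, 6.4]
opening: 0.0559
gripper_force: 25.0
```

```bash
python3 -c "
from h import *
go(.587,-.106,.112,1.309)"
```

```text
t 21.12 shift [-0.3147  0.2565 -0.0961] turn [ 0.0006 -0.0007  0.    ] open 0.0559
```

Emit:
move_arm:
  deltas: [0,0,-0.05,0,0,0,0.3,0,0,-0.11,0,0,0,0.3,-0.03,0.025,-0.135,0,0,0,0.3,-0.07,0.06,-0.135,0,0,0,0.3,-0.115,0.095,-0.135,0,0,0,0.3,-0.16,0.13,-0.135,0,0,0,0.3,-0.205,0.165,-0.135,0,0,0,0.3,-0.25,0.205,-0.135,0,0,0,0.3,-0.285,0.235,-0.125,0,0,0,0.3,-0.308,0.251,-0.11,0,0,0,0.3,-0.3147,0.2565,-0.096,0,0,0,0.3,-0.3147,0.2565,-0.096,0,0,0,0.3]

```text
t: 22.62
tool_pos: [0.5852, -0.1056, 0.1092]
orientation: [-2.49, -1.91, 0.003]
force: [1.1, 0.5, -0.2]
opening: 0.0558
gripper_force: 25.0
```

```bash
python3 -c "
from chk import *
x,y=.587,-.106
chk('c5',[('scene',(x,y,.06),[(x,y,.112,.028),(x,y,.096,.01),(x,y,.112,.01),(x,y,.057,.003),(x,y,.032,.018)])])
go(x,y,.08,1.309)"
```

```text
t 22.68 shift [-0.0005  0.0015  0.0303] turn [-0.0023 -0.0004  0.0003] open 0.056
```

View pics/c5.png

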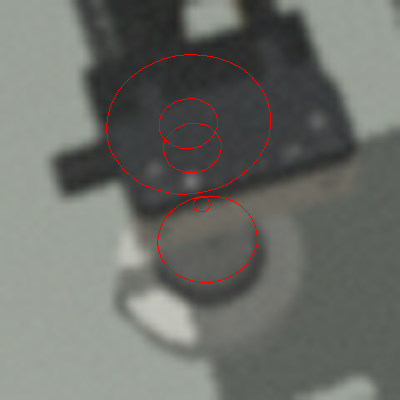

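Emit:
move_arm:
  deltas: [0,0,0.02,0,0,0,0.3,0,0,0.03,0,0,0,0.3,0,0,0.037,0,0,0,0.3,0,0,0.042,0,0,0,0.3,0,0,0.046,0,0,0,0.3,0,0,0.046,0,0,0,0.3,0,0,0.046,0,0,0,0.3]

```text
t: 23.55
tool_pos: [0.587, -0.1063, 0.0657]
orientation: [2.492, 1.912, 0.001]
force: [0.7, -0.8, -1.2]
opening: 0.056
gripper_force: 25.0
```

Clear of contact. Now down to the seat (bottom at .033).

Emit:
move_arm:
  deltas: [0,0,0.008,0,0,0,0.3,0,0,0.014,0,0,0,0.3,0,0,0.017,0,0,0,0.3,0,0,0.017,0,0,0,0.3,0,0,0.017,0,0,0,0.3]

```text
t: 24.18
tool_pos: [0.5867, -0.1062, 0.0482]
orientation: [-2.492, -1.913, -0.0]
force: [-0.6, -0.1, -0.6]
opening: 0.0565
gripper_force: 25.0
```

Emit:
move_arm:
  deltas: [0,0,0,0,0,0,0.7,0,0,0,0,0,0,0.85,0,0,0,0,0,0,0.85,0,0,-0.01,0,0,0,1,0,0,-0.04,0,0,0,1,0,0,-0.06,0,0,0,1,0,0,-0.06,0,0,0,1,0,0,-0.06,0,0,0,1]

```text
t: 25.18
tool_pos: [0.5863, -0.1061, 0.1077]
orientation: [-2.492, -1.912, 0.001]
force: [-0.3, -1.0, -0.3]
opening: 0.0929
gripper_force: 0.0
```

```bash
python3 -c "
from h import *
go(.4257,-.004,.07,0)"
```

```text
t 25.18 shift [ 0.057  -0.1816  0.0378] turn [-6.000e-04  4.000e-04  1.309e+00] open 0.0929
```

Emit:
move_arm:
  deltas: [0.005,-0.02,0,0,0,0.15,1,0.015,-0.05,0,0,0,0.3,1,0.025,-0.08,0,0,0,0.46,1,0.035,-0.11,0,0,0,0.62,1,0.045,-0.14,0,0,0,0.78,1,0.052,-0.165,0,0,0,0.94,1,0.057,-0.1816,0.01,0,0,1.1,1,0.057,-0.1816,0.025,0,0,1.25,1,0.057,-0.1816,0.038,0,0,1.309,1,0.057,-0.1816,0.038,0,0,1.309,1,0.057,-0.1816,0.038,0,0,1.309,1]

```text
t: 26.55
tool_pos: [0.4258, -0.0041, 0.0702]
orientation: [-3.141, -0.002, 0.001]
force: [0.3, 0.1, 0.6]
opening: 0.0929
gripper_force: 0.0
```

```bash
python3 -c "
from chk import *
x,y=.587,-.106
chk('c6',[('scene',(x,y,.04),[(x,y,.048,.028),(x,y,.057,.003),(x,y,.048,.01)]),('scene',(.4257,-.004,.012),[(.4257,-.004,.012,.02),(.4257,-.004,.012,.01)])])
go(.4257,-.004,.014,0)"
```

```text
t 26.65 shift [-0.0006 -0.0002  0.0567] turn [ 0.0001 -0.0004  0.0008] open 0.0932
```

View pics/c6.png

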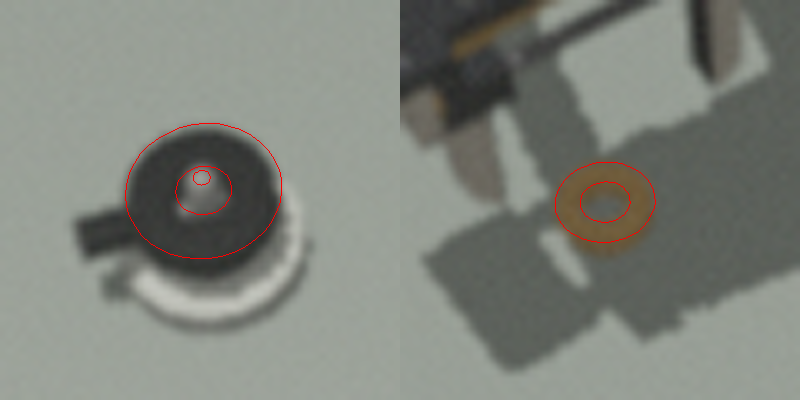

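Short coil is seated flat; the nut lies where estimated. Grip it.

Emit:
move_arm:
  deltas: [0,0,0.03,0,0,0,1,0,0,0.05,0,0,0,1,0,0,0.0565,0,0,0,1,0,0,0.0565,0,0,0,0.7,0,0,0.0565,0,0,0,0.5,0,0,0.0565,0,0,0,0.3,0,0,0.0565,0,0,0,0.2,0,0,0.0565,0,0,0,0.2,0,0,0.0565,0,0,0,0.2,0,0,0.0565,0,0,0,0.2]
  squeeze: 20

```text
t: 27.9
tool_pos: [0.4261, -0.0042, 0.0139]
orientation: [3.142, -0.0, 0.0]
force: [-0.8, 0.3, 1.9]
opening: 0.039
gripper_force: 20.0
```

```bash
python3 -c "
from h import *
go(.587,-.106,.095,0)"
```

```text
t 27.9 shift [ 0.1609  0.1018 -0.0811] turn [ 0. -0. -0.] open 0.039
```

Emit:
move_arm:
  deltas: [0,0,-0.04,0,0,0,0.2,0,0,-0.081,0,0,0,0.2,0.03,0.02,-0.081,0,0,0,0.2,0.075,0.047,-0.081,0,0,0,0.2,0.115,0.073,-0.081,0,0,0,0.2,0.145,0.092,-0.081,0,0,0,0.2,0.157,0.1,-0.081,0,0,0,0.2,0.1609,0.1018,-0.081,0,0,0,0.2,0.1609,0.1018,-0.081,0,0,0,0.2,0.1609,0.1018,-0.081,0,0,0,0.2]

```text
t: 29.15
tool_pos: [0.5863, -0.1054, 0.0947]
orientation: [-3.141, -0.001, 0.001]
force: [-0.5, 0.0, -1.1]
opening: 0.04
gripper_force: 20.0
```

Emit:
move_arm:
  deltas: [0,0,0.015,0,0,0,0.2,0,0,0.021,0,0,0,0.2,0,0,0.025,0,0,0,0.2,0,0,0.028,0,0,0,0.2,0,0,0.028,0,0,0,0.2,0,0,0.028,0,0,0,0.2]

```text
t: 29.9
tool_pos: [0.5872, -0.106, 0.0671]
orientation: [3.141, -0.0, 0.001]
force: [0.3, -0.5, -0.3]
opening: 0.0393
gripper_force: 20.0
```

Free on the tube; lower 4 mm, release, lift and retreat toward the robot.

Emit:
move_arm:
  deltas: [0,0,0.003,0,0,0,0.2,0,0,0.0043,0,0,0,0.2,0,0,0.0043,0,0,0,0.2,0,0,0.0043,0,0,0,0.5,0,0,0.0043,0,0,0,0.65,0,0,0.0043,0,0,0,0.75,0,0,-0.005,0,0,0,0.9,0,0,-0.05,0,0,0,1,0,0,-0.1,0,0,0,1,-0.05,0.05,-0.12,0,0,0,1,-0.1,0.1,-0.12,0,0,0,1,-0.14,0.15,-0.12,0,0,0,1]

```text
t: 31.4
tool_pos: [0.4591, -0.2416, 0.1883]
orientation: [3.14, 0.002, 0.003]
force: [1.1, -0.1, -0.3]
opening: 0.0929
gripper_force: 0.0
```

Emit:
move_arm:
  deltas: [-0.03,0.03,0,0,0,0,1,-0.06,0.07,0,0,0,0,1,-0.06,0.07,0,0,0,0,1,-0.06,0.07,0,0,0,0,1]

```text
t: 31.9
tool_pos: [0.4003, -0.3103, 0.1872]
orientation: [3.142, -0.001, 0.001]
force: [0.7, 0.1, 0.3]
opening: 0.0927
gripper_force: 0.0
```

```bash
python3 -c "
from chk import *
x,y=.587,-.106
chk('c7',[('scene',(x,y,.04),[(x,y,.060,.020),(x,y,.060,.01)]),('scene',(.597,.088,.06),[(.597,.088,.092,.0125)])])
go(.4257,-.004,.014,0)"
```

```text
t 32.0 shift [ 0.0252 -0.3056  0.173 ] turn [-0.0001 -0.0005  0.0012] open 0.0927
```

View pics/c7.png

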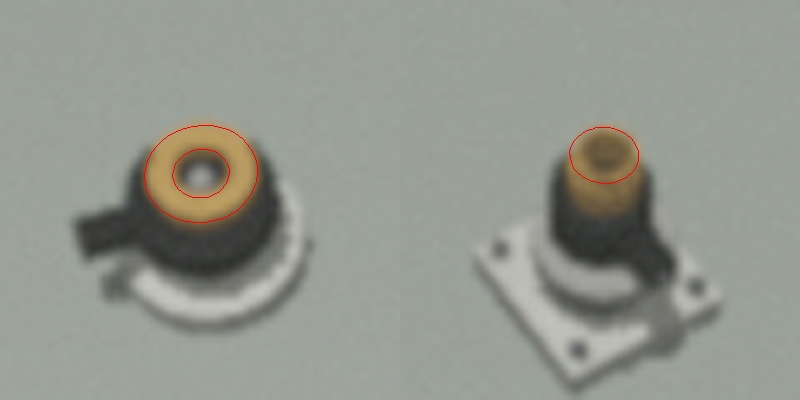

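Both stacks are complete, flat and centred.

```bash
python3 -c "
from plant import robot
print(robot.close_job())"
```

```text
the job is handed in; nothing more can be done
None
```

Both valves are assembled and the job is handed in at about 32 s of the 106 s limit; the last picture shows both stacks flat and centred, the bystanders were never approached, and no verdict was returned.

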